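# Nest the rinsing pans in their wire rack

### The job

The smallest steel pan was put away in the wire rack too early. Nest all three pans in the rack in order of size, each standing flat inside the next larger one, with every handle out through a gap of its own so that the handles clear each other. Set the pans down without dropping or tipping them, and leave the other things on the desk where they are.

Things in the scene. Friction and masses are not known exactly. Their poses are not given: they have to be found in the camera images.
- rack: Rack fixed to the desk: round plate 168 mm across, its top 6 mm above the desk. Origin: its centre, at desk level; z up. Round it, 76 mm from the centre, stand three wire hoops (wire 6 mm), 76 mm high. Between them three gaps 38 mm clear, centred 0, 120 and 240 degrees from its x axis (about z); a handle passes only there. The large pan fits with 6 to 9 mm to spare all round.
- large_pan: Largest of three round steel pans, slightly flared: 128 mm across the rim, 116 mm across the underside, 44 high, wall 3, floor 4, 200 g +-20 %. Origin: centre of the underside, z up. Its one handle, a level bar 12 wide, 8 thick, runs along its +x to 132 mm from the pan's axis, 44 to 52 mm above the underside (above the rim). At the start in the rack, handle in the gap at 0 degrees.
- large_pan_grip (a point): Middle of the sleeve of the large pan's handle: 112 mm from the pan's axis along its +x, 48 mm above its underside; axes as the pan's.
- medium_pan: Middle one of three round steel pans, slightly flared: 104 mm across the rim, 92 mm across the underside, 44 high, wall 3, floor 4, 150 g +-20 %. Origin: centre of the underside, z up. Its one handle, a level bar 12 wide, 8 thick, runs along its +x to 132 mm from the pan's axis, 44 to 52 mm above the underside (above the rim). At the start on the desk, left or right of the rack.
- medium_pan_grip (a point): Middle of the sleeve of the medium pan's handle: 112 mm from the pan's axis along its +x, 48 mm above its underside; axes as the pan's.
- small_pan: Smallest of three round steel pans, slightly flared: 80 mm across the rim, 68 mm across the underside, 44 high, wall 3, floor 4, 100 g +-20 %. Origin: centre of the underside, z up. Its one handle, a level bar 12 wide, 8 thick, runs along its +x to 132 mm from the pan's axis, 44 to 52 mm above the underside (above the rim). At the start loose in the large pan, handle in the gap at 120 degrees.
- small_pan_grip (a point): Middle of the sleeve of the small pan's handle: 112 mm from the pan's axis along its +x, 48 mm above its underside; axes as the pan's.
- mug: Bystander: blue and white mug, 78 mm across, 92 mm high, handle along its -y; all of it within 58 mm of its origin (on the underside). Stands on the other side of the rack from the medium pan.
- carton: Bystander: small yellow carton 46 x 62 x 78 mm high; origin: centre of its underside.
- pin_jar: Bystander: clear jar of pins with a white lid, 48 mm across, 46 mm high; origin: centre of its underside. Behind it stands a gooseneck stand's round black foot; it, the vice and all other fixed equipment begin 0.69 m ahead of the robot, the copy stand's board 0.42 m to its left; the desk's front edge is 0.33 m ahead.
- tape_roll: Bystander: roll of paper tape lying flat, 104 mm across, 19 mm high; origin: centre of its underside.
- glue_tube: Bystander: white glue tube with red cap lying along its y axis, 29 x 99 x 21 mm high; origin: centre of its underside.
- marker_blue: Bystander: blue marker lying along its x axis, 128 mm long, 13 mm high; origin: centre of its underside.

How it is judged:
By the outcome, as a careful person would: the job done as asked, in the order asked, and still so for the second after the job is handed in, with the robot touching nothing.
It also fails if it takes over 62 s, if anything falls off the work surface, if the arm or the gripper's body presses on something with over 40 N, if the wrist force passes 120 N, or if a joint passes its speed limit or range.

### The arm

A 7-joint arm with a two-finger parallel gripper is mounted at the origin on a cart in front of the work surface, level with it; the furniture and walls round the work are solid. World frame = base frame: x ahead of the robot, y to its left, z up, the work surface at z = 0. Lengths are in mm, angles in rad, forces in N, time in s.
With the tool pointing down it reaches from about 350 to 900 mm from the base axis. Payload 7.2 kg.
Tool frame: the origin (TCP) lies between the finger pads; the fingertips stand 11 mm ahead of it and the grasp point (between the pads) lies 8 mm behind it; z points along the fingers, y is the line along which they close (so a half turn about z gives the same grasp; the last joint's range is limited). The gripper opens to 85 mm and grips with 20 to 120 N. Pads are 22 mm wide; open, the fingers measure 114 mm over their backs; the gripper's body (76 mm by 85 mm) begins 54 mm behind the grasp point. The pads swing forward as they close: fully open they stand 13 mm farther back than shut.
Start: joints at [1.167, 0.411, -0.013, 1.596, 0.006, 1.134, -0.082], TCP at [205.941, -590.099, 242.297] pointing down, gripper open.
Joint ranges: [-2.95, 2.95], [-0.29, 1.99], [-1.47, 1.44], [0.14, 2.54], [-1.03, 4.17], [0.13, 1.85], [-2.86, 2.86]. Speed limits (rad/s): [2.39, 2.39, 3.01, 3.01, 3.14, 3.14, 3.14].

### API

Orientations are given as a unit quaternion [x, y, z, w].
In Python, from workcell import ctrl, imaging gives the robot as it stands. The module is installed in compiled form; this text tells all that it offers.
- The arm moves only by the tool jog_arm, never from a script. Its argument "moves" is a list of rows, each a list of 5 numbers: the finger opening in mm, from 0 to 85.4, then the shift along the tool's x, y, z as a fraction of full scale, then the turn about the tool's z as a fraction of full scale. In form: [[fingers, dx, dy, dz, spin], ...]. A call has 1 to 20 rows; each row is the pose to reach, as a shift and turn from the pose commanded when the call began, along the tool's axes at that moment; what a row does not reach only later rows make up. Full scale, the value 1, is 25 cm for a shift and 120 degrees for a turn. A row lasts 1/12 s, in which the tool goes at most 41.7 mm and 7.16 degrees, less where a joint would pass 70% of its speed; a pose out of reach is approached as far as the arm can. A call with a number of a shift or a turn outside -1 to 1 is refused whole. A call with a gripper value outside its range is refused whole. The fingers move at their own pace and stop on an object; the grip force is fixed at half the most. Time passes only in rows, so rows that repeat a pose let the fingers close. It gives the time, the measured TCP pose, the force, the opening and the grip force at its end, in the units of the state.
- ctrl.get_state(): the state, without advancing time (a new reading comes with each control period).
- imaging.snapshot(name): name is "scene" or "top"; returns a dict with "image" (420x560x3 uint8, red, green, blue), "fx", "fy", "cx", "cy" (pixels), "T" (4x4, takes a point from camera to world coordinates). Camera axes: x right, y up, looking along -z (the intrinsics and any distortion apply to the point x, -y, -z); pixel columns grow to the right and rows downward; lengths in mm; the calibration is good to about 2 mm. A picture is of the moment at which its call begins. There is no depth.
- ctrl.hand_in(): hands the job in; it is judged then, once.
The state is a dict: "clock": time; "qpos": joint angles; "joint_vel": joint speeds; "joint_torque": joint torques, N m; "tool_pos": TCP position; "ee_rot": TCP orientation; "ft_force": force on the tool from outside, world axes, zero at the start; "ft_torque": the same for the moment, N m; "opening": finger opening in mm; "gripper_force": force on a finger pad.
Only numpy, scipy, OpenCV 4.12 (cv2) and the standard library are available. Lean on these libraries where they do the work, as an engineer would, in place of code of your own. Each camera call takes 0.05 s, during which the arm holds its last target. There are 200 camera calls.

## Working session

There is one attempt and no reset: what is moved stays moved. The work goes in short steps, Python scripts to look and compute and a tool call to move; the robot and the scene stay as the last step left them, time stands still between calls to the robot, and variables do not carry over. Pictures are saved under pics/ and viewed, at most 10 in all, crops included, and the job is handed in when it is done.

Besides the shell and the picture viewer there is one more tool, called after "Emit:" as name([rows], argument=value, ...), one row to a line, values as JSON. jog_arm: Moves the arm, as the interface text tells. Its arguments: {"type":"object","properties":{"moves":{"type":"array"}},"required":["moves"]}

```bash
mkdir -p pics; python3 - <<'E'
from workcell import ctrl, imaging
import cv2,numpy as np
np.set_printoptions(precision=4,suppress=True)
s=ctrl.get_state();print(s)
for n in("scene","top"):
    d=imaging.snapshot(n);cv2.imwrite(f"pics/{n}0.png",d["image"][:,:,::-1])
    print(n,{k:d[k] for k in d if k!="image"})
E
```

```text
{'clock': 0.0, 'qpos': array([ 1.1668,  0.4119, -0.0127,  1.597 ,  0.0056,  1.1343, -0.0822]), 'joint_vel': array([ 0.0016, -0.0006,  0.0003, -0.0016,  0.0003,  0.001 , -0.0011]), 'joint_torque': array([  0.0003, -60.0623,   0.6822, -29.9412,   0.0139,   0.0107,
        -0.    ]), 'tool_pos': array([ 205.792 , -589.6497,  241.4488]), 'ee_rot': array([ 0.9859,  0.1671, -0.0002, -0.0008]), 'ft_force': array([0.6245, 0.4212, 0.344 ]), 'ft_torque': array([-0.0137,  0.0162,  0.0087]), 'gripper_force': 0.0, 'opening': 85.48181737835628}
scene {'fx': 432.67584099418536, 'fy': 432.67584099418536, 'cx': 278.1025850980527, 'cy': 215.83702480129574, 'T': array([[ -0.8452,   0.287 ,  -0.4509,  97.7381],
       [ -0.5344,  -0.4577,   0.7106, 696.4249],
       [ -0.0024,   0.8415,   0.5402, 587.3353],
       [  0.    ,   0.    ,   0.    ,   1.    ]])}
top {'fx': 455.53365485910814, 'fy': 455.53365485910814, 'cx': 287.6033551960191, 'cy': 205.42913545860748, 'T': array([[   0.059 ,    0.9771,   -0.2044,  350.5106],
       [  -0.9983,    0.0585,   -0.0085,  -15.8003],
       [   0.0036,    0.2045,    0.9789, 1135.7077],
       [   0.    ,    0.    ,    0.    ,    1.    ]])}
```

View pics/top0.png

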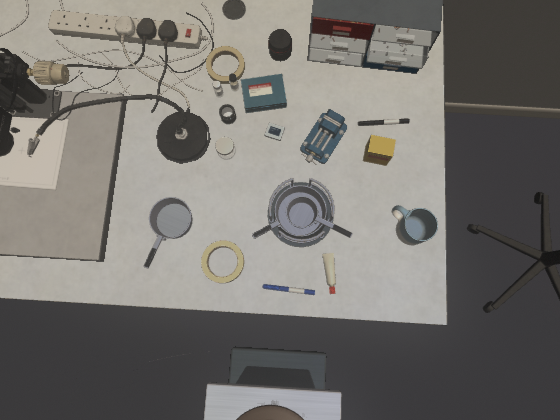

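View pics/scene0.png

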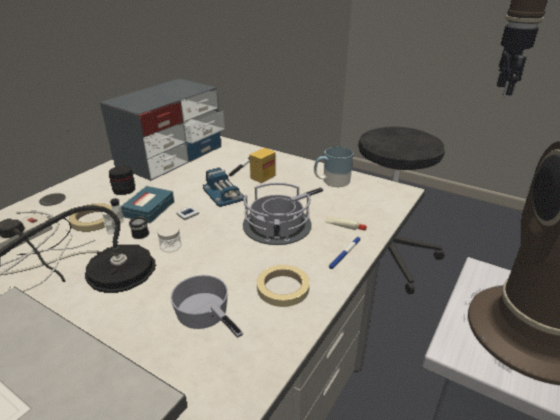

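The top view shows the rack at about (301,212), with handles ending at (262,233) and (350,235). The medium pan is at (172,218) with its handle to (150,265), the mug is at (420,225), and there is free desk near (385,278). The scene view agrees with this. Next I'll measure the handle sleeves and rims.

```bash
cat > h.py <<'E'
import numpy as np,cv2
from workcell import ctrl,imaging
np.set_printoptions(precision=3,suppress=True)
def ray(d,u,v):
    r=d["T"][:3,:3]@np.array([(u-d["cx"])/d["fx"],-(v-d["cy"])/d["fy"],-1.]);return d["T"][:3,3],r
def onz(d,u,v,z):
    o,r=ray(d,u,v);return (o+r*(z-o[2])/r[2])[:2]
def px(d,p):
    c=d["T"][:3,:3].T@(np.array(p,float)-d["T"][:3,3]);return np.array([d["cx"]+d["fx"]*c[0]/-c[2],d["cy"]-d["fy"]*c[1]/-c[2]])
def dark(d,box,th=60):
    x0,y0,x1,y1=box;g=d["image"][y0:y1,x0:x1].max(2)
    n,l,s,c=cv2.connectedComponentsWithStats((g<th).astype(np.uint8))
    out=[]
    for i in range(1,n):
        if s[i,4]<25: continue
        ys,xs=np.where(l==i);P=np.c_[xs+x0,ys+y0].astype(float);m=P.mean(0);w,V=np.linalg.eigh(np.cov((P-m).T))
        out.append((m,V[:,1],np.sqrt(12*w[::-1]),s[i,4]))
    return out
E
python3 - <<'E'
from h import *
d=imaging.snapshot("top")
for b in [(235,170,365,260),(120,190,195,275)]:
    for o in dark(d,b): print(*o)
im=d["image"][:,:,::-1]
a=cv2.resize(im[165:255,235:365],None,fx=6,fy=6,interpolation=cv2.INTER_CUBIC)[:540,:780]
cv2.imwrite("pics/c1.png",a)
for p in [(301,212),(172,218),(150,265),(385,278),(420,225),(445,300)]: print(p,onz(d,*p,30))
E
```

```text
(301, 212) [566.792 -40.235]
(172, 218) [532.79  276.189]
(150, 265) [415.079 316.342]
(385, 278) [ 417.611 -250.193]
(420, 225) [ 551.739 -334.247]
(445, 300) [ 374.263 -393.619]
```

View pics/c1.png

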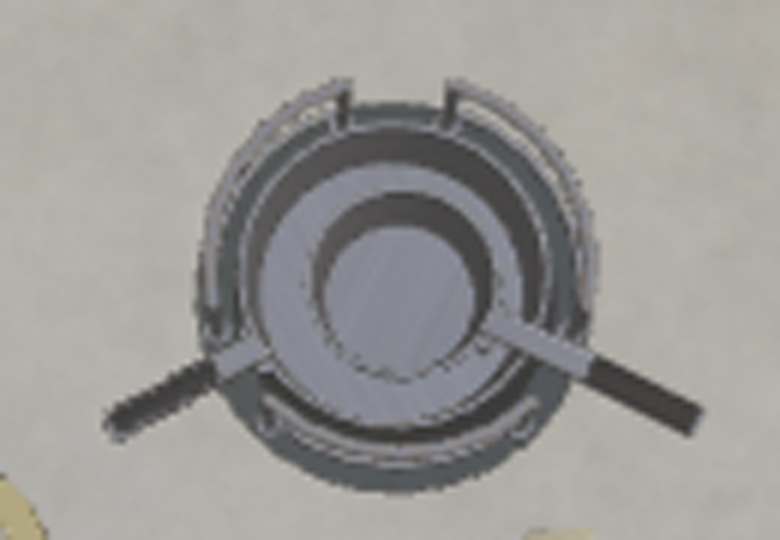

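The crop shows the small pan's rim centred at about (302,212). Its handle runs right, with the sleeve's middle at about (342.5,230.5). The large pan's handle is the left one, and the third gap is at the top at about column 301, so A is large and B is small.

```bash
python3 - <<'E'
from h import *
d=imaging.snapshot("top")
R=onz(d,301.2,214.3,6);print("rack",R)
for th in(80,100):
  for b,z in [((235,200,365,260),60),((135,235,175,275),52)]:
    for o in dark(d,b,th): print(th,*o,onz(d,*o[0],z))
G=onz(d,342.5,230.5,62);S=onz(d,302,212.3,54);E=onz(d,351.2,235,62)
print("small grip",G,"ctr",S,"end",E,"yaw",np.degrees(np.arctan2(*(G-S)[::-1])),np.linalg.norm(G-S),np.linalg.norm(E-S))
L=onz(d,(105+215)/12+235,(425+372)/12+165,58);print("large grip",L,np.degrees(np.arctan2(*(L-R)[::-1])),np.linalg.norm(L-R))
g=onz(d,(398)/6+235,110/6+165,40);print("gap3",np.degrees(np.arctan2(*(g-R)[::-1])))
# medium rim: bluish-grey blob
im=d["image"][190:280,120:200].astype(int)
m=((im.max(2)<165)).astype(np.uint8)
n,l,s,c=cv2.connectedComponentsWithStats(m);i=1+s[1:,4].argmax();print(s[i]+[120,190,0,0,0])
a=cv2.resize(d["image"][190:280,115:215,::-1],None,fx=6,fy=6,interpolation=cv2.INTER_CUBIC);cv2.imwrite("pics/c2.png",a)
E
```

```text
rack [565.613 -41.582]
80 [310.703 206.264] [0.581 0.814] [23.532  9.233] 91 [576.393 -62.19 ]
80 [322.232 207.036] [0.195 0.981] [17.917  3.867] 56 [576.156 -90.038]
80 [262.292 230.369] [-0.879  0.477] [18.722  3.6  ] 65 [510.859  50.215]
80 [302.799 233.058] [-0.999  0.035] [49.725 12.83 ] 139 [510.15  -46.557]
80 [341.387 230.258] [-0.895 -0.446] [19.268  4.868] 93 [ 522.362 -138.138]
80 [150.082 257.318] [-0.401  0.916] [19.103  4.51 ] 85 [431.824 311.724]
100 [272.167 211.222] [-0.154  0.988] [20.578  6.604] 90 [558.686  29.779]
100 [277.63  206.739] [-0.201  0.98 ] [17.697  3.392] 46 [570.46   17.358]
100 [303.809 206.47 ] [-0.981 -0.196] [35.667 19.393] 183 [574.893 -45.614]
100 [325.634 209.566] [0.325 0.946] [21.56  10.416] 175 [570.43  -98.491]
100 [295.063 234.839] [-0.999 -0.034] [73.756 20.393] 539 [504.783 -28.396]
100 [341.429 230.438] [-0.896 -0.444] [19.669  5.357] 105 [ 521.934 -138.252]
100 [150.117 257.252] [-0.425  0.905] [20.311  5.082] 103 [431.982 311.661]
small grip [ 521.619 -140.578] ctr [561.504 -42.158] end [ 512.05  -161.601] yaw -112.06046087873949 106.19480912712737 129.27634392829043
large grip [508.548  51.652] 121.46937470325625 109.31115740760659
gap3 3.6591789430671957
[ 143  197   50   72 1715]
```

View pics/c2.png

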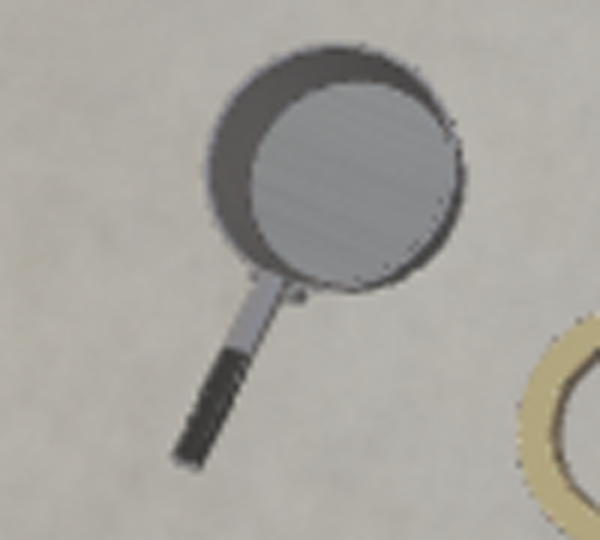

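The medium pan's rim is centred at crop (337,168), which is image (171.2,218). Its dark sleeve is centred at (150.1,257.3). Setting out.

Emit:
jog_arm([
  [50, 0.89, -0.644, 0, -0.39],
  [50, 0.89, -0.644, 0, -0.39],
  [50, 0.89, -0.644, 0, -0.39],
  [50, 0.89, -0.644, 0, -0.39],
  [50, 0.89, -0.644, 0, -0.39],
  [50, 0.89, -0.644, 0, -0.39],
  [50, 0.89, -0.644, 0, -0.39],
  [50, 0.89, -0.644, 0, -0.39],
  [50, 0.89, -0.644, 0, -0.39],
  [50, 0.89, -0.644, 0, -0.39],
])

```text
clock: 1.03
tool_pos: [362.4, -365.5, 242.2]
ee_rot: [0.839, 0.544, -0.0, 0.0]
ft_force: [-0.4, -0.1, 0.2]
opening: 50.0
gripper_force: 0.0
```

```bash
cat >> h.py <<'E'
def yaw(s):
    x,y,z,w=s["ee_rot"];return np.degrees(np.arctan2(2*(x*y+z*w),1-2*(y*y+z*z)))
def plan(x,y,z,yw):
    s=ctrl.get_state();a=yaw(s);t=np.radians(a);d=np.array([x,y,z])-s["tool_pos"]
    X=np.array([np.cos(t),np.sin(t)]);Y=np.array([np.sin(t),-np.cos(t)])
    print("t",s["clock"],"pos",s["tool_pos"],"yaw",a,"q7",s["qpos"][6],"open",s["opening"],"F",s["ft_force"])
    print("move",np.array([d[:2]@X,d[:2]@Y,-d[2]])/250,"spin",-((yw-a+180)%360-180)/120)
E
python3 - <<'E'
from h import *
plan(522,-138.5,120,66.5)
d=imaging.snapshot("top")
M=onz(d,171.2,218,44);G=np.array([431.9,311.7]);print("med",M,np.degrees(np.arctan2(*(G-M)[::-1])),np.linalg.norm(G-M))
print("large ctr",onz(d,301.2,212,50))
E
```

```text
t 1.0333 pos [ 362.363 -365.52   242.249] yaw 65.94801526244241 q7 0.2005586362705321 open 50.00127301431509 F [-0.384 -0.121  0.24 ]
move [1.089 0.213 0.489] spin -0.004599872812979792
med [530.366 274.433] 159.269428103376 105.28291765112024
large ctr [562.909 -40.277]
```

Emit:
jog_arm([
  [50, 1.0, 0.213, 0.45, 0],
  [50, 1.0, 0.213, 0.45, 0],
  [50, 1.0, 0.213, 0.45, 0],
  [50, 1.0, 0.213, 0.45, 0],
  [50, 1.0, 0.213, 0.45, 0],
  [50, 1.0, 0.213, 0.45, 0],
  [50, 1.0, 0.213, 0.45, 0],
  [50, 1.0, 0.213, 0.45, 0],
  [50, 1.0, 0.213, 0.45, 0],
  [50, 1.0, 0.213, 0.45, 0],
])

```text
clock: 1.92
tool_pos: [512.5, -159.8, 129.5]
ee_rot: [0.839, 0.544, -0.001, 0.0]
ft_force: [-0.3, -0.4, -0.1]
opening: 50.0
gripper_force: 0.0
```

```bash
python3 - <<'E'
from h import *
plan(522,-139,50,66.5)
a=imaging.snapshot("scene")
print(px(a,[522,-139,62]))
cv2.imwrite("pics/s1.png",cv2.resize(a["image"][100:260,210:390,::-1],None,fx=4,fy=3.7))
E
```

```text
t 1.9167 pos [ 512.539 -159.806  129.55 ] yaw 65.90315750517065 q7 -0.39225431669370403 open 49.979267590572015 F [-0.337 -0.381 -0.103]
move [0.091 0.001 0.318] spin -0.0049736874569110984
[314.203 190.724]
```

View pics/s1.png

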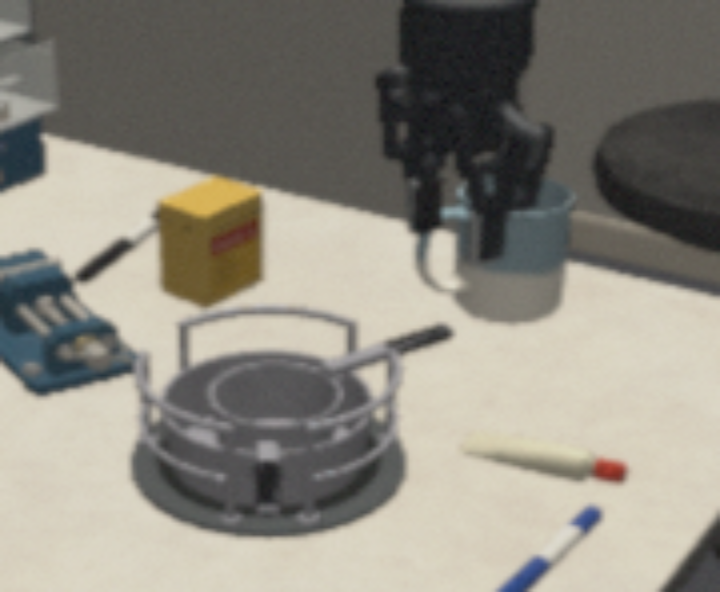

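The crop shows the small handle's sleeve at about (418,340). The projected grip point is (417,336), so they agree. The gripper is above and beyond it. Descending and closing.

Emit:
jog_arm([
  [50, 0.075, 0, 0.2, -0.005],
  [50, 0.075, 0, 0.318, -0.005],
  [50, 0.075, 0, 0.318, -0.005],
  [50, 0.075, 0, 0.318, -0.005],
  [50, 0.075, 0, 0.318, -0.005],
  [0, 0.075, 0, 0.318, -0.005],
  [0, 0.075, 0, 0.318, -0.005],
  [0, 0.075, 0, 0.318, -0.005],
  [0, 0.075, 0, 0.318, -0.005],
  [0, 0.075, 0, 0.318, -0.005],
  [0, 0.075, 0, 0.318, -0.005],
  [0, 0.075, 0, 0.318, -0.005],
  [0, 0.075, 0, 0.318, -0.005],
])

```text
clock: 3.05
tool_pos: [521.1, -141.6, 50.8]
ee_rot: [0.836, 0.549, 0.0, 0.001]
ft_force: [-0.9, -3.5, 6.7]
opening: 10.5
gripper_force: 59.4
```

Emit:
jog_arm([
  [0, 0, 0, -0.03, 0],
  [0, 0, 0, -0.06, 0],
  [0, 0, 0, -0.1, 0],
  [0, 0, 0, -0.15, 0],
  [0, 0, 0, -0.22, 0],
  [0, 0, 0, -0.3, 0],
  [0, 0, 0, -0.38, 0],
  [0, 0, 0, -0.44, 0],
  [0, 0, 0, -0.44, 0],
  [0, 0, 0, -0.44, 0],
])

```text
clock: 3.88
tool_pos: [521.1, -140.6, 161.3]
ee_rot: [0.836, 0.549, 0.001, 0.001]
ft_force: [-0.6, 1.5, -1.4]
opening: 10.6
gripper_force: 58.6
```

```bash
python3 - <<'E'
from h import *
plan(371,-353,160,66.5)
a=imaging.snapshot("scene");b=imaging.snapshot("top")
A=cv2.resize(a["image"][60:260,190:400,::-1],(400,400));B=cv2.resize(b["image"][140:300,240:440,::-1],(400,400))
cv2.imwrite("pics/s2.png",np.hstack([A,B]))
E
```

```text
t 3.8833 pos [ 521.106 -140.645  161.295] yaw 66.660303020289 q7 -0.40162949552372235 open 10.589314301514058 F [-0.557  1.516 -1.405]
move [-1.018 -0.215  0.005] spin 0.00133585850240839
```

View pics/s2.png

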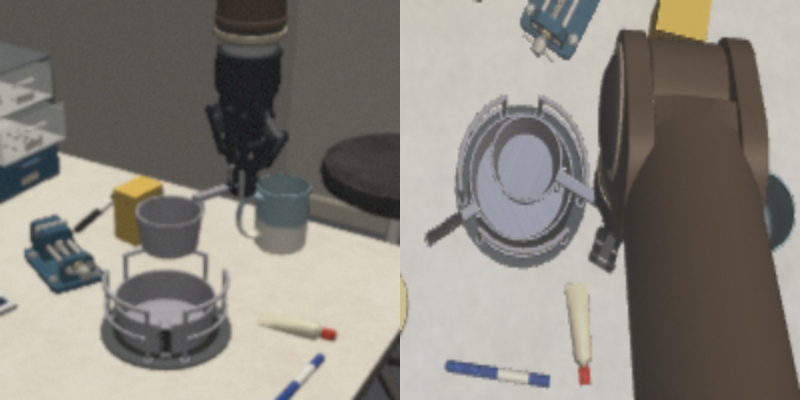

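The left half shows the small pan held level above the rack. The right half shows the large pan alone in the rack, so it stayed put. Carrying the small pan to the free spot.

Emit:
jog_arm([
  [0, -0.08, -0.017, 0, 0],
  [0, -0.2, -0.043, 0, 0],
  [0, -0.34, -0.073, 0, 0],
  [0, -0.48, -0.1, 0, 0],
  [0, -0.62, -0.133, 0, 0],
  [0, -0.76, -0.163, 0, 0],
  [0, -0.88, -0.19, 0, 0],
  [0, -0.96, -0.206, 0.05, 0],
  [0, -1.0, -0.215, 0.14, 0],
  [0, -1.0, -0.215, 0.24, 0],
  [0, -1.0, -0.215, 0.34, 0],
  [0, -1.0, -0.215, 0.42, 0],
  [0, -1.0, -0.215, 0.45, 0],
  [0, -1.0, -0.215, 0.46, 0],
  [0, -1.0, -0.215, 0.47, 0],
  [0, -1.0, -0.215, 0.47, 0],
])

```text
clock: 5.32
tool_pos: [372.6, -349.0, 43.1]
ee_rot: [0.836, 0.549, 0.0, 0.0]
ft_force: [-0.3, 0.4, -1.4]
opening: 10.5
gripper_force: 58.6
```

```bash
python3 - <<'E'
from h import *
plan(371,-353,40,66.5)
E
```

```text
t 5.3167 pos [ 372.609 -349.      43.065] yaw 66.6572393576088 q7 0.04971447373822152 open 10.489276951129854 F [-0.277  0.379 -1.437]
move [-0.017  0.     0.012] spin 0.0013103279800733485
```

Creep down until there is contact.

Emit:
jog_arm([
  [0, 0, 0, 0.003, 0],
  [0, 0, 0, 0.006, 0],
  [0, 0, 0, 0.009, 0],
  [0, 0, 0, 0.011, 0],
  [0, 0, 0, 0.011, 0],
  [0, 0, 0, 0.011, 0],
])

```text
clock: 5.82
tool_pos: [372.6, -350.2, 40.9]
ee_rot: [0.836, 0.549, -0.0, 0.001]
ft_force: [-1.7, -2.8, 5.2]
opening: 10.5
gripper_force: 59.4
```

Emit:
jog_arm([
  [20, 0, 0, 0, 0],
  [35, 0, 0, 0, 0],
  [45, 0, 0, 0, 0],
  [45, 0, 0, 0, 0],
  [45, 0, 0, 0, 0],
  [45, 0, 0, 0, 0],
  [45, 0, 0, -0.15, 0],
  [45, 0, 0, -0.35, 0],
  [45, 0, 0, -0.6, 0],
  [45, 0, 0, -0.6, 0],
  [45, 0, 0, -0.6, 0],
  [45, 0, 0, -0.6, 0],
])

```text
clock: 6.82
tool_pos: [373.1, -349.7, 192.0]
ee_rot: [0.836, 0.549, 0.0, 0.002]
ft_force: [-0.2, 0.7, -1.2]
opening: 45.2
gripper_force: 0.0
```

```bash
python3 - <<'E'
from h import *
plan(429,313,190,160)
plan(400,0,190,113)
E
```

```text
t 6.8167 pos [ 373.056 -349.697  191.956] yaw 66.62681327111126 q7 0.1418562780785956 open 45.24428472215773 F [-0.22   0.686 -1.241]
move [ 2.522 -0.846  0.008] spin -0.7781098894074063
t 6.8167 pos [ 373.056 -349.697  191.956] yaw 66.62681327111126 q7 0.1418562780785956 open 45.24428472215773 F [-0.22   0.686 -1.241]
move [ 1.327 -0.456  0.008] spin -0.3864432227407396
```

Emit:
jog_arm([
  [45, 1.0, -0.2, 0, -0.38],
  [45, 1.0, -0.2, 0, -0.38],
  [45, 1.0, -0.2, 0, -0.38],
  [45, 1.0, -0.2, 0, -0.38],
  [45, 1.0, -0.2, 0, -0.38],
  [45, 1.0, -0.2, 0, -0.38],
  [45, 1.0, -0.2, 0, -0.38],
  [45, 1.0, -0.2, 0, -0.38],
  [45, 1.0, -0.2, 0, -0.38],
])

```text
clock: 7.57
tool_pos: [424.7, -99.8, 188.9]
ee_rot: [0.558, 0.83, -0.0, -0.001]
ft_force: [0.2, 0.0, 0.1]
opening: 44.9
gripper_force: 0.0
```

```bash
python3 - <<'E'
from h import *
plan(429,313,120,160)
E
```

```text
t 7.5667 pos [424.72  -99.836 188.937] yaw 112.18011795718093 q7 0.3593173818481057 open 44.93600113095535 F [0.231 0.035 0.123]
move [1.523 0.639 0.276] spin -0.3984990170234923
```

Emit:
jog_arm([
  [45, 1.0, 0.42, 0, -0.398],
  [45, 1.0, 0.42, 0, -0.398],
  [45, 1.0, 0.42, 0, -0.398],
  [45, 1.0, 0.42, 0, -0.398],
  [45, 1.0, 0.42, 0, -0.398],
  [45, 1.0, 0.42, 0, -0.398],
  [45, 1.0, 0.42, 0, -0.398],
  [45, 1.0, 0.42, 0, -0.398],
  [45, 1.0, 0.42, 0, -0.398],
  [45, 1.0, 0.42, 0, -0.398],
])

```text
clock: 8.4
tool_pos: [428.3, 169.2, 189.1]
ee_rot: [0.176, 0.984, -0.001, -0.001]
ft_force: [0.3, -0.3, 0.0]
opening: 44.6
gripper_force: 0.0
```

```bash
python3 - <<'E'
from h import *
plan(428,313.2,120,160)
plan(428,313.2,40,160)
b=imaging.snapshot("top")
# check rack & small pan now in view
cv2.imwrite("pics/t3.png",cv2.resize(b["image"][150:310,120:460,::-1],None,fx=2.3,fy=2.3,interpolation=cv2.INTER_CUBIC))
E
```

```text
t 8.4 pos [428.318 169.165 189.141] yaw 159.70752659695614 q7 0.45023247513245584 open 44.57951392521382 F [ 0.341 -0.293  0.01 ]
move [0.201 0.54  0.277] spin -0.0024372783586988096
t 8.4 pos [428.318 169.165 189.141] yaw 159.70752659695614 q7 0.45023247513245584 open 44.57951392521382 F [ 0.341 -0.293  0.01 ]
move [0.201 0.54  0.597] spin -0.0024372783586988096
```

View pics/t3.png

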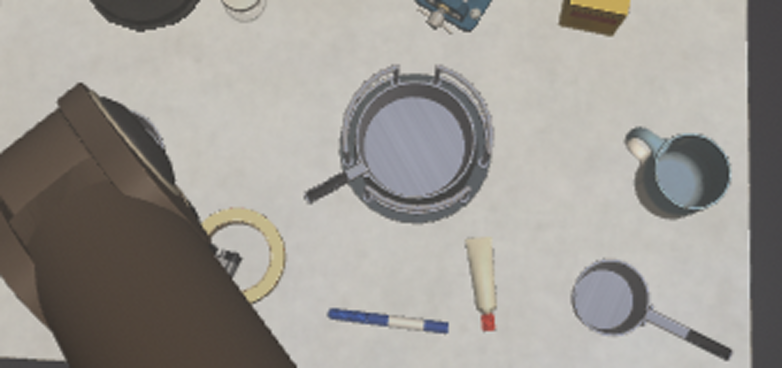

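The picture shows the small pan standing on the desk at about (610,297) with its handle pointing lower right. The large pan is alone in the rack and nothing else has moved. Going to the medium pan's grip.

Emit:
jog_arm([
  [45, 0.201, 0.54, 0.1, 0],
  [45, 0.201, 0.54, 0.2, 0],
  [45, 0.201, 0.54, 0.28, 0],
  [45, 0.201, 0.54, 0.28, 0],
  [45, 0.201, 0.54, 0.28, 0],
  [45, 0.201, 0.54, 0.45, 0],
  [45, 0.201, 0.54, 0.59, 0],
  [45, 0.201, 0.54, 0.593, 0],
  [45, 0.201, 0.54, 0.593, 0],
  [45, 0.201, 0.54, 0.593, 0],
  [0, 0.201, 0.54, 0.593, 0],
  [0, 0.201, 0.54, 0.593, 0],
  [0, 0.201, 0.54, 0.593, 0],
  [0, 0.201, 0.54, 0.593, 0],
  [0, 0.201, 0.54, 0.593, 0],
  [0, 0.201, 0.54, 0.593, 0],
  [0, 0.201, 0.54, 0.593, 0],
  [0, 0.201, 0.54, 0.593, 0],
])

```text
clock: 9.95
tool_pos: [427.3, 316.0, 42.2]
ee_rot: [0.174, 0.985, 0.0, 0.0]
ft_force: [0.2, 0.7, 5.3]
opening: 10.4
gripper_force: 60.3
```

Emit:
jog_arm([
  [0, 0, 0, -0.03, 0],
  [0, 0, 0, -0.06, 0],
  [0, 0, 0, -0.1, 0],
  [0, 0, 0, -0.16, 0],
  [0, 0, 0, -0.24, 0],
  [0, 0, 0, -0.33, 0],
  [0, 0, 0, -0.42, 0],
  [0, 0, 0, -0.5, 0],
  [0, 0, 0, -0.52, 0],
  [0, 0, 0, -0.52, 0],
  [0, 0, 0, -0.52, 0],
])

```text
clock: 10.87
tool_pos: [426.9, 315.0, 171.4]
ee_rot: [0.174, 0.985, -0.0, 0.0]
ft_force: [-0.3, 0.6, -1.4]
opening: 10.8
gripper_force: 59.5
```

```bash
python3 - <<'E'
from h import *
plan(676,-37,170,2)
b=imaging.snapshot("top");a=imaging.snapshot("scene")
L=onz(b,120+413/2.3,150+147/2.3,10);print("large floor ctr",L)
A=cv2.resize(a["image"][120:380,80:360,::-1],(400,400));B=cv2.resize(b["image"][150:300,100:260,::-1],(400,400))
cv2.imwrite("pics/s4.png",np.hstack([A,B]))
E
```

```text
t 10.8667 pos [426.891 314.956 171.412] yaw 159.97642766674528 q7 0.12059592758262545 open 10.839527324935755 F [-0.326  0.589 -1.392]
move [-1.418 -0.982  0.006] spin 1.3164702305562106
large floor ctr [565.595 -37.334]
```

View pics/s4.png

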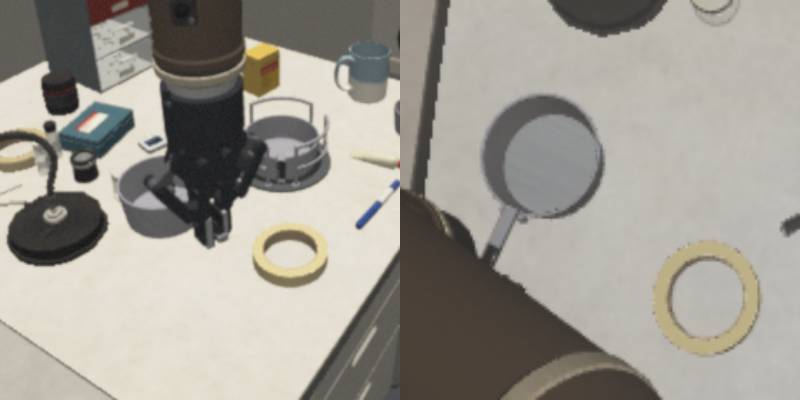

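The medium pan is held level, clear of the desk. Carrying it to above the rack with its handle turned to the third gap.

Emit:
jog_arm([
  [0, -0.02, -0.014, 0, 0.02],
  [0, -0.06, -0.04, 0, 0.05],
  [0, -0.1, -0.07, 0, 0.09],
  [0, -0.15, -0.1, 0, 0.13],
  [0, -0.2, -0.135, 0, 0.18],
  [0, -0.25, -0.17, 0, 0.23],
  [0, -0.3, -0.205, 0, 0.28],
  [0, -0.35, -0.24, 0, 0.33],
  [0, -0.4, -0.27, 0, 0.38],
  [0, -0.45, -0.31, 0, 0.43],
  [0, -0.5, -0.345, 0, 0.48],
  [0, -0.55, -0.38, 0, 0.53],
  [0, -0.6, -0.41, 0, 0.57],
  [0, -0.65, -0.445, 0, 0.61],
  [0, -0.69, -0.472, 0, 0.64],
  [0, -0.71, -0.485, 0, 0.655],
  [0, -0.72, -0.49, 0, 0.66],
  [0, -0.72, -0.49, 0, 0.66],
])

```text
clock: 12.47
tool_pos: [554.3, 138.5, 171.2]
ee_rot: [0.762, 0.648, -0.0, -0.0]
ft_force: [-0.0, 0.6, -1.7]
opening: 10.6
gripper_force: 59.5
```

```bash
python3 - <<'E'
from h import *
plan(676,-38,170,2)
E
```

```text
t 12.4667 pos [554.263 138.506 171.232] yaw 80.76940034275408 q7 -0.7034482160986786 open 10.637485991229111 F [-0.001  0.613 -1.702]
move [-0.619  0.594  0.005] spin 0.6564116695229507
```

Emit:
jog_arm([
  [0, -0.02, 0.02, 0, 0.02],
  [0, -0.05, 0.05, 0, 0.05],
  [0, -0.09, 0.085, 0, 0.09],
  [0, -0.13, 0.125, 0, 0.14],
  [0, -0.18, 0.17, 0, 0.19],
  [0, -0.22, 0.21, 0, 0.24],
  [0, -0.27, 0.26, 0, 0.29],
  [0, -0.32, 0.3, 0, 0.34],
  [0, -0.36, 0.35, 0, 0.39],
  [0, -0.41, 0.39, 0, 0.44],
  [0, -0.46, 0.44, 0, 0.49],
  [0, -0.5, 0.48, 0, 0.54],
  [0, -0.54, 0.52, 0, 0.58],
  [0, -0.58, 0.555, 0, 0.615],
  [0, -0.6, 0.58, 0, 0.64],
  [0, -0.615, 0.59, 0, 0.652],
  [0, -0.619, 0.594, 0, 0.656],
  [0, -0.619, 0.594, 0, 0.656],
  [0, -0.619, 0.594, 0, 0.656],
  [0, -0.619, 0.594, 0, 0.656],
])

```text
clock: 14.13
tool_pos: [675.8, -36.6, 171.8]
ee_rot: [1.0, 0.019, -0.0, -0.0]
ft_force: [-0.4, 0.2, -1.0]
opening: 10.7
gripper_force: 59.5
```

```bash
python3 - <<'E'
from h import *
plan(676,-38,170,2)
b=imaging.snapshot("top");a=imaging.snapshot("scene")
A=cv2.resize(a["image"][100:260,190:350,::-1],(400,400),interpolation=cv2.INTER_CUBIC);B=cv2.resize(b["image"][150:250,250:350,::-1],(400,400),interpolation=cv2.INTER_CUBIC)
cv2.imwrite("pics/s5.png",np.hstack([A,B]))
print(px(a,[564,-38,128]),px(b,[564,-38,172]))
E
```

```text
t 14.1333 pos [675.842 -36.606 171.827] yaw 2.20775970049581 q7 -1.6040216309836361 open 10.6501781589677 F [-0.426  0.222 -0.971]
move [0.    0.006 0.007] spin 0.0017313308374651134
[277.895 179.025] [302.027 200.721]
```

View pics/s5.png

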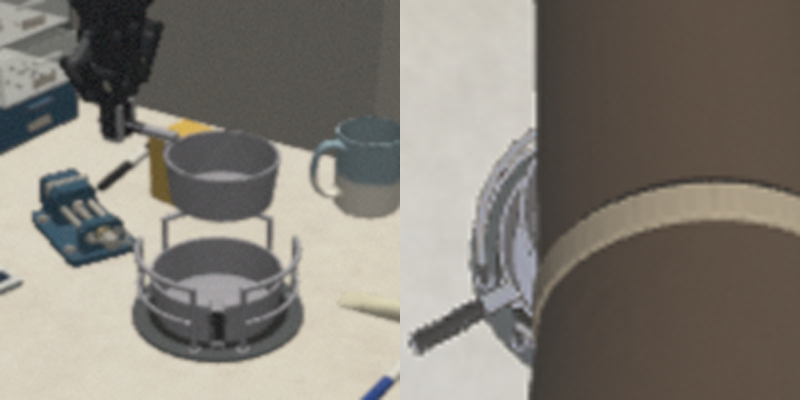

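The left half shows the medium pan level above the rack. Its rim ellipse is centred at about (222,158), and the large pan's rim at about (219,270). The top view is blocked by the arm.

```bash
python3 - <<'E'
from h import *
a=imaging.snapshot("scene")
def ell(c,r,z):
    p=np.array([px(a,[c[0]+r*np.cos(t),c[1]+r*np.sin(t),z]) for t in np.linspace(0,6.28,200)])
    p=(p-[190,100])*2.5; return p.min(0),p.max(0)
print("med", *ell((564,-37.5),52,173))
print("large",*ell((564,-39.5),64,50))
print("rack",*ell((565.6,-41.6),84,6))
E
```

```text
med [160.377 128.171] [278.226 179.324]
large [153.083 236.358] [288.549 307.583]
rack [133.895 262.345] [307.455 358.708]
```

Predictions match within 2 mm. Lowering.

Emit:
jog_arm([
  [0, 0, 0.006, 0.03, 0],
  [0, 0, 0.006, 0.08, 0],
  [0, 0, 0.006, 0.13, 0],
  [0, 0, 0.006, 0.18, 0],
  [0, 0, 0.006, 0.23, 0],
  [0, 0, 0.006, 0.28, 0],
  [0, 0, 0.006, 0.33, 0],
  [0, 0, 0.006, 0.37, 0],
  [0, 0, 0.006, 0.41, 0],
  [0, 0, 0.006, 0.435, 0],
  [0, 0, 0.006, 0.45, 0],
  [0, 0, 0.006, 0.46, 0],
  [0, 0, 0.006, 0.465, 0],
  [0, 0, 0.006, 0.465, 0],
  [0, 0, 0.006, 0.465, 0],
])

```text
clock: 15.53
tool_pos: [676.5, -39.1, 56.1]
ee_rot: [1.0, 0.018, 0.0, 0.0]
ft_force: [0.6, 0.0, -1.3]
opening: 10.1
gripper_force: 59.5
```

Emit:
jog_arm([
  [0, 0, 0, 0.003, 0],
  [0, 0, 0, 0.006, 0],
  [0, 0, 0, 0.009, 0],
  [0, 0, 0, 0.012, 0],
  [0, 0, 0, 0.015, 0],
  [0, 0, 0, 0.015, 0],
  [0, 0, 0, 0.015, 0],
])

```text
clock: 16.12
tool_pos: [677.3, -39.1, 52.8]
ee_rot: [1.0, 0.018, 0.001, 0.0]
ft_force: [1.3, 0.5, 5.4]
opening: 10.6
gripper_force: 60.3
```

Emit:
jog_arm([
  [18, 0, 0, 0, 0],
  [26, 0, 0, 0, 0],
  [36, 0, 0, 0, 0],
  [36, 0, 0, 0, 0],
  [36, 0, 0, 0, 0],
  [36, 0, 0, 0, 0],
  [36, 0, 0, -0.1, 0],
  [36, 0, 0, -0.25, 0],
  [36, 0, 0, -0.4, 0],
  [36, 0, 0, -0.55, 0],
  [36, 0, 0, -0.55, 0],
  [36, 0, 0, -0.55, 0],
])

```text
clock: 17.12
tool_pos: [677.7, -39.2, 192.4]
ee_rot: [1.0, 0.018, 0.003, 0.0]
ft_force: [-0.8, -0.3, -1.3]
opening: 35.7
gripper_force: 0.0
```

```bash
python3 - <<'E'
from h import *
plan(372.6,-350.2,190,66.6)
E
```

```text
t 17.1167 pos [677.69  -39.162 192.427] yaw 2.0696665870557136 q7 -1.6004224127979456 open 35.71894547637406 F [-0.775 -0.291 -1.279]
move [-1.264  1.199  0.01 ] spin -0.5377527784412024
```

Emit:
jog_arm([
  [45, -1, 0.95, 0, -0.538],
  [45, -1, 0.95, 0, -0.538],
  [45, -1, 0.95, 0, -0.538],
  [45, -1, 0.95, 0, -0.538],
  [45, -1, 0.95, 0, -0.538],
  [45, -1, 0.95, 0, -0.538],
  [45, -1, 0.95, 0, -0.538],
  [45, -1, 0.95, 0, -0.538],
  [45, -1, 0.95, 0, -0.538],
  [45, -1, 0.95, 0, -0.538],
  [45, -1, 0.95, 0, -0.538],
  [45, -1, 0.95, 0, -0.538],
])

```text
clock: 18.12
tool_pos: [435.2, -284.6, 188.5]
ee_rot: [0.836, 0.549, 0.0, -0.001]
ft_force: [0.9, -0.1, -0.1]
opening: 45.3
gripper_force: 0.0
```

```bash
python3 - <<'E'
from h import *
plan(372.6,-350.2,40.5,66.6)
b=imaging.snapshot("top")
for o in dark(b,(395,270,445,310),90): print(*o,onz(b,*o[0],52))
cv2.imwrite("pics/t6.png",cv2.resize(b["image"][160:310,220:450,::-1],None,fx=3.4,fy=3.4,interpolation=cv2.INTER_CUBIC))
E
```

```text
t 18.1167 pos [ 435.22  -284.593  188.51 ] yaw 66.53683838624615 q7 -0.02417369795950693 open 45.27351192570414 F [ 0.912 -0.103 -0.098]
move [-0.34  -0.125  0.592] spin -0.0005263467812819538
[397.176 279.981] [-0.004  1.   ] [19.08   5.719] 108 [ 413.36  -274.211]
[425.186 282.247] [-0.936  0.353] [36.723 30.725] 699 [ 411.99  -340.034]
```

View pics/t6.png

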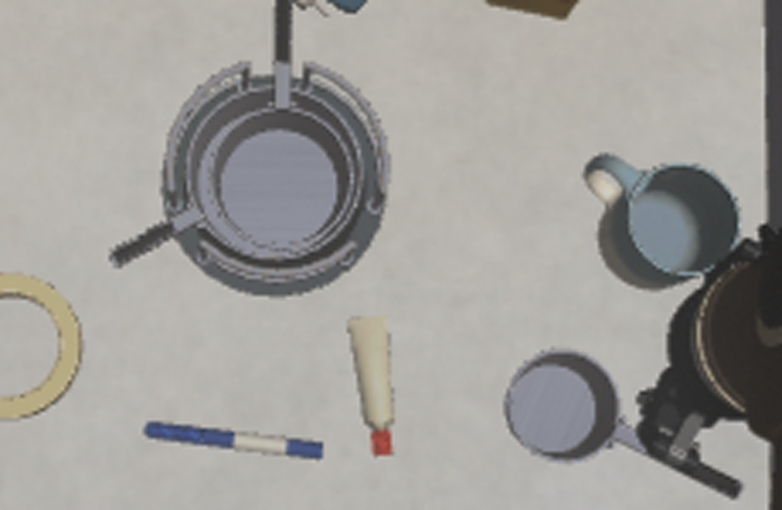

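The picture shows the medium pan nested, with its handle out through the top gap at about (283,60) and its rim centred at about (280,181). The small pan is undisturbed at (562,405). Regrasping the small pan.

Emit:
jog_arm([
  [45, -0.34, -0.125, 0, 0],
  [45, -0.34, -0.125, 0.05, 0],
  [45, -0.34, -0.125, 0.15, 0],
  [45, -0.34, -0.125, 0.25, 0],
  [45, -0.34, -0.125, 0.4, 0],
  [45, -0.34, -0.125, 0.55, 0],
  [45, -0.34, -0.125, 0.592, 0],
  [45, -0.34, -0.125, 0.592, 0],
  [45, -0.34, -0.125, 0.592, 0],
  [0, -0.34, -0.125, 0.592, 0],
  [0, -0.34, -0.125, 0.592, 0],
  [0, -0.34, -0.125, 0.592, 0],
  [0, -0.34, -0.125, 0.592, 0],
  [0, -0.34, -0.125, 0.592, 0],
  [0, -0.34, -0.125, 0.592, 0],
  [0, -0.34, -0.125, 0.592, 0],
  [0, -0.34, -0.125, 0.592, 0],
])

```text
clock: 19.58
tool_pos: [372.9, -352.2, 41.9]
ee_rot: [0.836, 0.549, 0.0, 0.001]
ft_force: [-0.2, -4.7, 4.7]
opening: 10.7
gripper_force: 60.5
```

```bash
python3 - <<'E'
from h import *
b=imaging.snapshot("top")
f=lambda u,v,z:onz(b,220+u/3.4,160+v/3.4,z)
M=f(280.5,181,54);S=f(562,404.5,44);F=f(279,185,14);Sf=f(551,408,4);print("med rim,floor",M,F,"small rim,floor",S,Sf)
s=ctrl.get_state();t=s["tool_pos"];print(t,"offset",t[:2]-S,np.degrees(np.arctan2(*(t[:2]-S)[::-1])),np.linalg.norm(t[:2]-S))
E
```

```text
med rim,floor [559.276 -43.486] [563.934 -43.563] small rim,floor [ 414.526 -247.957] [ 413.901 -248.563]
[ 372.888 -352.222   41.805] offset [ -41.639 -104.266] -111.76946596689075 112.27242482633758
```

Emit:
jog_arm([
  [0, 0, 0, -0.03, 0],
  [0, 0, 0, -0.06, 0],
  [0, 0, 0, -0.1, 0],
  [0, 0, 0, -0.16, 0],
  [0, 0, 0, -0.24, 0],
  [0, 0, 0, -0.33, 0],
  [0, 0, 0, -0.42, 0],
  [0, 0, 0, -0.5, 0],
  [0, 0, 0, -0.54, 0],
  [0, 0, 0, -0.54, 0],
  [0, 0, 0, -0.54, 0],
])

```text
clock: 20.55
tool_pos: [372.5, -351.0, 176.4]
ee_rot: [0.836, 0.549, 0.0, 0.0]
ft_force: [0.7, -0.8, -0.9]
opening: 10.5
gripper_force: 59.7
```

```bash
python3 - <<'E'
from h import *
plan(512.5,-143,178,61.6)
E
```

```text
t 20.55 pos [ 372.46  -351.021  176.361] yaw 66.65270796746194 q7 0.16221777904939255 open 10.48592226355065 F [ 0.659 -0.762 -0.87 ]
move [ 0.986  0.185 -0.007] spin 0.04210589972884951
```

Emit:
jog_arm([
  [0, 0.03, 0.006, 0, 0],
  [0, 0.09, 0.017, 0, 0.005],
  [0, 0.18, 0.034, 0, 0.01],
  [0, 0.29, 0.054, 0, 0.015],
  [0, 0.4, 0.075, 0, 0.02],
  [0, 0.52, 0.098, 0, 0.025],
  [0, 0.63, 0.118, 0, 0.03],
  [0, 0.74, 0.139, 0, 0.034],
  [0, 0.83, 0.156, 0, 0.038],
  [0, 0.91, 0.171, 0, 0.042],
  [0, 0.96, 0.18, 0, 0.042],
  [0, 0.986, 0.185, 0, 0.042],
  [0, 0.986, 0.185, 0, 0.042],
  [0, 0.986, 0.185, 0, 0.042],
  [0, 0.986, 0.185, 0, 0.042],
])

```text
clock: 21.8
tool_pos: [511.9, -144.2, 175.7]
ee_rot: [0.859, 0.512, -0.001, -0.0]
ft_force: [0.5, -0.1, -0.5]
opening: 10.7
gripper_force: 59.7
```

```bash
python3 - <<'E'
from h import *
plan(512.5,-143,56,61.6)
b=imaging.snapshot("top")
# small pan's rim centre in top view, held: contour of bright floor circle near predicted place
print(px(b,[563,-43,178]),px(b,[563,-43,138]))
im=b["image"].astype(int);m=((im[:,:,2]-im[:,:,0]>8)&(im[:,:,2]>110)).astype(np.uint8)
m[:150]=0;m[260:]=0;m[:,:255]=0;m[:,345:]=0
n,l,s,c=cv2.connectedComponentsWithStats(m)
for i in range(1,n):
    if s[i,4]>80: print(s[i],c[i],onz(b,*c[i],138))
E
```

```text
t 21.8 pos [ 511.928 -144.221  175.717] yaw 61.531076882746405 q7 -0.44534986004198807 open 10.74856259688325 F [ 0.548 -0.148 -0.496]
move [ 0.005 -0.     0.479] spin -0.0005743593104467
[304.419 200.711] [303.708 204.547]
[ 278  192   41   44 1134] [300.642 213.546] [542.114 -37.237]
[320 208  19  14  86] [329.605 214.581] [ 543.621 -101.81 ]
```

The held pan's handle fits the prediction within about 4 mm. Lowering.

Emit:
jog_arm([
  [0, 0.004, 0, 0.03, 0],
  [0, 0.004, 0, 0.08, 0],
  [0, 0.004, 0, 0.13, 0],
  [0, 0.004, 0, 0.18, 0],
  [0, 0.004, 0, 0.23, 0],
  [0, 0.004, 0, 0.28, 0],
  [0, 0.004, 0, 0.33, 0],
  [0, 0.004, 0, 0.37, 0],
  [0, 0.004, 0, 0.41, 0],
  [0, 0.004, 0, 0.44, 0],
  [0, 0.004, 0, 0.455, 0],
  [0, 0.004, 0, 0.462, 0],
  [0, 0.004, 0, 0.465, 0],
  [0, 0.004, 0, 0.465, 0],
  [0, 0.004, 0, 0.465, 0],
])

```text
clock: 23.1
tool_pos: [513.6, -142.5, 60.5]
ee_rot: [0.859, 0.512, 0.0, 0.0]
ft_force: [-0.6, -0.0, -0.8]
opening: 10.6
gripper_force: 59.7
```

Emit:
jog_arm([
  [0, 0, 0, 0.003, 0],
  [0, 0, 0, 0.006, 0],
  [0, 0, 0, 0.009, 0],
  [0, 0, 0, 0.012, 0],
  [0, 0, 0, 0.015, 0],
  [0, 0, 0, 0.017, 0],
  [0, 0, 0, 0.017, 0],
  [0, 0, 0, 0.017, 0],
])

```text
clock: 23.77
tool_pos: [513.2, -143.0, 56.1]
ee_rot: [0.859, 0.512, -0.0, 0.0]
ft_force: [-2.5, -2.8, 5.3]
opening: 10.8
gripper_force: 60.4
```

Contact came at the expected height. Releasing and backing away.

Emit:
jog_arm([
  [18, 0, 0, 0, 0],
  [26, 0, 0, 0, 0],
  [36, 0, 0, 0, 0],
  [36, 0, 0, 0, 0],
  [36, 0, 0, 0, 0],
  [36, 0, 0, 0, 0],
  [36, 0, 0, -0.1, 0],
  [36, 0, 0, -0.25, 0],
  [36, 0, 0, -0.4, 0],
  [36, 0, 0, -0.6, 0],
  [36, -0.3, 0, -0.7, 0],
  [36, -0.6, 0, -0.7, 0],
  [36, -0.8, 0, -0.7, 0],
  [36, -0.8, 0, -0.7, 0],
  [36, -0.8, 0, -0.7, 0],
  [36, -0.8, 0, -0.7, 0],
])

```text
clock: 25.1
tool_pos: [413.3, -326.2, 231.4]
ee_rot: [0.862, 0.508, -0.002, 0.001]
ft_force: [-0.8, -0.9, -0.8]
opening: 36.0
gripper_force: 0.0
```

```bash
python3 - <<'E'
from h import *
b=imaging.snapshot("top")
im=b["image"].astype(int)
for th in (85,):
  for box,z in [((320,215,375,260),66),((285,140,320,190),62),((240,220,275,250),58)]:
    for o in dark(b,box,th): print(*o,onz(b,*o[0],z))
m=((im[:,:,2]-im[:,:,0]>8)&(im[:,:,2]>110)).astype(np.uint8)
m[:180]=0;m[250:]=0;m[:,:265]=0;m[:,340:]=0
n,l,s,c=cv2.connectedComponentsWithStats(m)
for i in range(1,n):
    if s[i,4]>40: print(s[i],c[i],onz(b,*c[i],18))
a=imaging.snapshot("scene")
for p in [(563,-43,62),(512,-143,66),(677,-39,62)]: print(px(a,p),px(b,p))
E
```

```text
[322.111 227.926] [-0.913  0.409] [7.817 6.73 ] 27 [524.27  -91.539]
[341.376 233.459] [-0.865 -0.502] [18.842  4.567] 85 [ 513.743 -137.698]
[310.319 151.13 ] [-0.828 -0.561] [19.411  7.9  ] 69 [714.824 -54.393]
[302.805 168.305] [-0.017  1.   ] [18.078  4.623] 82 [669.681 -38.165]
[295.667 188.067] [-0.994  0.11 ] [10.953  2.922] 30 [618.851 -23.468]
[261.721 230.691] [-0.856  0.518] [19.451  3.964] 68 [510.301  51.647]
[278 197  37  39 748] [298.644 217.93 ] [553.753 -35.436]
[316 218  18  12  67] [324.478 223.284] [ 544.082 -100.306]
[279.464 203.159] [302.498 211.078]
[318.631 189.688] [343.588 234.319]
[239.483 191.218] [303.3   165.459]
```

```bash
python3 - <<'E'
from h import *
a=imaging.snapshot("scene");b=imaging.snapshot("top")
def tri(p,q):
    (o,r),(o2,r2)=ray(a,*p),ray(b,*q);s=np.linalg.lstsq(np.c_[r,-r2],o2-o,rcond=None)[0];return (o+r*s[0]+o2+r2*s[1])/2
q=dict(s=(341.38,233.46),m=(302.8,168.3))
for k,box in dict(s=(300,175,335,205),m=(222,175,252,205)).items():
    for o in dark(a,box,75): print(k,o[0],o[2],tri(o[0],q[k]))
E
```

```text
m [224.36 177.12] [5.933 4.359] [679.177 -24.58  101.578]
m [239.717 192.358] [15.253  4.317] [672.189 -37.085  60.556]
m [225.451 196.157] [11.079  8.926] [691.393 -28.977  44.202]
m [232.192 201.692] [20.578  1.274] [687.606 -34.429  28.685]
```

```bash
python3 - <<'E'
from h import *
a=imaging.snapshot("scene")
print(a["image"][183:197,308:330].max(2))
for o in dark(a,(300,175,335,205),110): print(o)
E
```

```text
[[214 214 214 214 210 213 212 215 215 214 214 210 213 211 214 211 201 171
  133 116 118 115]
 [210 213 212 212 212 213 214 214 214 213 213 212 211 213 211 211 211 199
  173 140 118 120]
 [215 214 212 212 211 211 213 214 213 211 209 209 212 212 213 211 210 211
  202 177 150 136]
 [215 213 213 214 214 214 214 215 214 212 211 208 211 208 205 205 206 209
  214 205 192 188]
 [212 214 213 213 212 211 213 212 213 209 203 204 191 176 160 149 162 188
  213 211 210 210]
 [213 211 212 213 210 208 209 206 202 191 160 151 132 111  91  82 108 155
  193 212 212 211]
 [212 211 209 206 205 192 172 155 144 121  94  83  72  77  88 102 100 114
  172 211 214 214]
 [206 207 192 166 151 131 104  84  76  81  83  78  85  89  81  83  81  86
  158 210 215 214]
 [167 149 127 103  83  68  70  89 101 105  91  72  73  75  69  86 102 139
  182 212 214 214]
 [140  99  80  82  88  90  88  78  84  82  71  72  91 117 148 174 184 195
  208 214 215 215]
 [149 127 108  95  74  78  73  65  75  97 119 145 176 186 199 208 211 212
  214 215 216 214]
 [144 121  92  69  71  84 105 134 159 175 184 193 208 207 213 213 214 211
  213 213 213 212]
 [142 127 101 116 145 174 181 192 199 207 206 211 211 213 213 214 214 212
  213 213 212 214]
 [142 154 162 180 193 203 208 211 212 211 210 213 213 213 212 212 213 210
  213 213 214 216]]
(array([316.887, 191.194]), array([-0.963,  0.271]), array([16.191,  3.901]), np.int32(62))
```

Both sleeves sit at the heights expected for flat, nested pans. Handing in.

```bash
python3 -c "
from workcell import ctrl
print(ctrl.hand_in())"
```

```text
the job is handed in; nothing more can be done
None
```

The job is handed in: by camera measurement all three pans are nested flat in the rack in size order, each handle in its own gap, after about 25 s of robot time; the hand-in returned no verdict.

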